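# Clip a leather swatch slide into the microscope's slide holder

## Task

Load the wide swatch slide from the wooden block into the microscope's slide holder: draw the sprung curved arm back until it stays back by itself, lay the slide flat on the stage, the same way up, lengthwise along the fence and centred left to right on the round stage glass, and press it firmly home against the fence; then bring the arm back by its post and ease it onto the slide's front edge so that it clips the slide, and let go. Be gentle, since the clear plastic cracks if it is forced, never let the arm snap shut, and leave everything else lying where it is.

Things in the scene. Friction and masses are not known exactly. Their poses are not given: they have to be found in the camera images.
- stand: inspection microscope stand, heavy, does not move. Origin: centre of the underside of its white base (230 mm along its x, 250 mm along its y, 20 mm high); its x points from front (robot's side) to back, y to the left. A flat grey stage plate, top 24 mm above the table, covers x -99 to +101, y -75 to +115 mm. On it are the slide holder's fence and its sprung curved arm
- fence: the two clamp screws (13 mm high, 48 mm apart, x +71 mm of the stand) of the fence, the back edge of the slide holder; origin midway between them at stage height. The fence, an aluminium bar 84 mm along y and 8 mm high, stands firm but was last clamped anywhere in its slots: its inner face, towards the front, is 18 to 34 mm in front (-x) of this origin. Find it by touch or sight
- column_foot (a point): where the microscope's 320 mm tall column rises from the base (x +90, y -100, z +20 mm of the stand; 25 mm thick, collar 48 mm across); its boom and camera head are swung out to the right (-y) of it and 60 mm wide, clear of the stage
- stage_glass (a point): centre of the round glass, 42 mm across, flush in the stage: x +20, y 0, z +24 mm of the stand, axes as the stand's. With the slide home its centre is at this y and, depending on where the fence is clamped, up to 8 mm in front of or behind this x; its 76 mm length lies along y, its 50 mm width along x
- slide_center (a point): centre (half-way up) of the wide swatch slide: clear plastic plate 50 mm (its x) by 76 mm (its y), 6 mm thick, brown leather in it, paper strip near its +y end; about 30 g. At the start it lies on the wooden block, overhanging it by about 8 mm along both long sides. It may be loaded either end first
- block: wooden block under the slide, 34 mm (x) by 90 mm (y), 16 mm high, fixed to the table; origin at the centre of its underside
- clip_pivot (a point): vertical axis on which the curved arm turns, at stage height: x -11, y +75, z +24 mm of the stand; a steel boss 26 mm across, 17 mm high. The spring strut, 15 mm high, lies from it to a pin 36 mm to the left (+y)
- thumb_post (a point): middle of the black round thumb post on the arm's tip, 75 mm from clip_pivot: 12 mm across; this point is 24 mm, its top 36 mm above the stage. Free to pinch from 12 to 36 mm above the stage; it may turn between the fingers. Below it is the steel foot, 12 mm across, that bears on the slide. The arm is a steel strap 6 to 12 mm above the stage that bulges away from the slide
- clip (a joint): angle q of the curved arm, rad. 0: shut, no slide. 1.4: back stop; the tip swings to the front, then left. Pivot to post in the stand's frame: [sin(.16-q), -cos(.16-q)]. The foot meets a slide that is home at q .05 to .27, as the fence is set. Over-centre spring: below .75 it drives the arm shut (3 N on the slide), above .75 to the back stop, where it stays (3 N). Let go early, it snaps shut
- narrow_slide_center (a point): narrow swatch slide, 76 x 26 x 6 mm clear plastic with a strip of leather in it, lying flat on the table; its centre. A bystander: not the slide to load
- lens_cap: black lens cap, disc 34 mm across and 9 mm high, lying on the right front part of the microscope's base; origin at its underside. A bystander
- spool: dark thread spool standing on end, 38 mm across, 64 mm high; origin at its underside. A bystander
- awl: awl with a dark wooden handle, 125 mm long, lying; origin near the ferrule, on the table. A bystander
- knife: yellow snap-off knife, 125 mm long, lying; origin near its middle, on the table. A bystander
- wax: round cake of beeswax, 52 mm across, 18 mm high; origin at its underside. A bystander
- eyelet_box: small cardboard box 42 x 58 x 18 mm, lying; origin at its underside. A bystander
- scissors: scissors with red handles, 185 mm long, lying; origin at the rivet, on the table. A bystander
Things that resemble listed ones, but are neither listed nor needed, are in the scene too. Leave any green look-alike of the part that bears slide_center alone.

How it is judged (in metres and radians):
On the way, in this order (a step that is already met when the one before it is completed fails the run):
1. the curved arm is drawn back past its over-centre point and stays at its back stop (value of joint clip above 1.25 rad), for 0.3 s.
2. with the arm still back, the slide lies flat on the stage, square to the fence and centred within 7 mm on the stage glass, and is pressed against the fence (over 1 N) (x of slide_center in the frame of stage_glass between -0.012 and 0.012 m and y of slide_center in the frame of stage_glass between -0.007 and 0.007 m and z of slide_center in the frame of stage_glass between 0.0012 and 0.0048 m and angle between the y axis of slide_center and the y axis of stage_glass, either way round below 0.035 rad and angle between slide_center's own z axis and vertical below 0.1 rad and contact force between slide and fence above 1 N and value of joint clip above 1.1 rad), for 0.1 s.
At the end, for the whole second after the job is handed in: The slide lies flat on the stage at rest, within 2 degrees of square and centred left to right on the stage glass within 7 mm, held against the fence (over 1 N) by the arm, which bears on its front edge under its own spring (arm angle 0.02 to 0.31) (x of slide_center in the frame of stage_glass between -0.012 and 0.012 m and y of slide_center in the frame of stage_glass between -0.007 and 0.007 m and z of slide_center in the frame of stage_glass between 0.0012 and 0.0048 m and angle between the y axis of slide_center and the y axis of stage_glass, either way round below 0.035 rad and angle between slide_center's own z axis and vertical below 0.1 rad and value of joint clip between 0.02 and 0.31 rad and contact force between slide and fence above 1 N and linear speed of slide below 0.01 m/s); the robot touches nothing.
It fails at once if the slide is forced: against the fence with more than 15 N, or on the stage, fence and arm together with more than 30 N (contact force between slide and fence above 15 N or contact force between slide and stand above 30 N).
It fails at once if the arm snaps shut (closes faster than 4 rad/s) (velocity of joint clip below -4 rad/s).
It fails at once if a bystander (narrow slide, lens cap, spool, awl, knife, wax, eyelet box or scissors) is moved more than 15 mm (distance of any of narrow_slide_center, lens_cap, spool, awl, knife, wax, eyelet_box, scissors from where it was at the start of the episode above 0.015 m).
It also fails if it takes over 72 s, if anything falls off the work surface, if the arm or the gripper's body presses on something with over 40 N, if the wrist force passes 120 N, or if a joint passes its speed limit or range.

## Robot

A 6-joint arm with a two-finger parallel gripper is mounted at the origin on the work surface. World frame = base frame: x ahead of the robot, y to its left, z up, the work surface at z = 0. Lengths are in mm, angles in rad, forces in N, time in s.
With the tool pointing down it reaches from about 375 to 975 mm from the base axis. Payload 3.8 kg.
Tool frame: the origin (TCP) lies on the centre line of the jaws, within the pads' length; the fingertips stand 14 mm ahead of it and the grasp point (between the pads) lies 5 mm behind it; z points along the fingers, y is the line along which they close (so a half turn about z gives the same grasp; the last joint's range is limited). The gripper opens to 85 mm and grips with 20 to 120 N. Pads are 22 mm wide; open, the fingers measure 114 mm over their backs; the gripper's body (76 mm by 85 mm) begins 54 mm behind the grasp point. The pads swing forward as they close: fully open they stand 13 mm farther back than shut.
Start: joints at [-1.385, 0.264, 1.604, -0, 1.274, -0.037], TCP at [149.144, -658.312, 245.28] pointing down, gripper open.
Joint ranges: [-2.63, 2.63], [-0.94, 2.18], [0.31, 2.57], [-1.31, 4.45], [0, 2.66], [-2.55, 2.55]. Speed limits (rad/s): [2.57, 2.57, 3.14, 3.14, 3.14, 3.14].

## Interface

Orientations are given as a 3x3 rotation matrix whose columns are the frame's x, y, z axes.
In Python, from station import sense, cams, robot gives the robot as it stands.
- The arm moves only by the tool apply_moves, never from a script. Its argument "motion" is a list of rows, each an object of numbers: "x", "y", "z": the shift along the tool's x, y, z in m; "yaw": the turn about the tool's z in degrees; "jaw": the closure, from 0 (fully open) to 1 (shut). A call has 1 to 10 rows; each row shifts and turns the commanded pose from where the row before left it, along the tool's axes as they then stand; what a row does not reach is not made up. A row lasts 1/12 s, in which the tool goes at most 41.7 mm and 7.16 degrees, less where a joint would pass 70% of its speed; a pose out of reach is approached as far as the arm can. A call is refused whole if a number of a shift passes 0.0417 or a number of a turn 7.16, either way. A call with a gripper value outside its range is refused whole. The fingers move at their own pace and stop on an object; the grip force is fixed at half the most. Time passes only in rows, so rows that do not move let the fingers close. It gives the time, the measured TCP pose, the force, the opening and the grip force at its end, in the units of the state.
- sense(): the state, without advancing time (a new reading comes with each control period).
- cams.capture(name): name is "side" or "top" or "wrist"; returns a dict with "img" (480x640x3 uint8, red, green, blue), "range_z" (480x640 float32, mm along the optical axis (not along the pixel's ray), 0 where there is no reading), "fx", "fy", "cx", "cy" (pixels), "R" (3x3) and "t" (3): a world point X has camera coordinates R X + t. Camera axes: x right, y down, z forward; pixel columns grow to the right and rows downward; lengths in mm; the calibration is good to about 2 mm. A picture is of the moment at which its call begins.
- robot.sign_off(): hands the job in; it is judged then, once.
The state is a dict: "time": time; "q": joint angles; "joint_velocities": joint speeds; "joint_efforts": joint torques, N m; "tcp_pos": TCP position; "ee_rot": TCP orientation; "contact_force": force on the tool from outside, world axes, zero at the start; "ft_torque": the same for the moment, N m; "gripper_width": opening from 0.0 (shut) to 1.0 (fully open); "grasp_force": force on a finger pad.
Only numpy, scipy, OpenCV 4.12 (cv2) and the standard library are available. Lean on these libraries where they do the work, as an engineer would, in place of code of your own. Each camera call takes 0.05 s, during which the arm holds its last target. There are 200 camera calls.

## Working session

There is one attempt and no reset: what is moved stays moved. The work goes in short steps, Python scripts to look and compute and a tool call to move; the robot and the scene stay as the last step left them, time stands still between calls to the robot, and variables do not carry over. Pictures are saved under pics/ and viewed, at most 10 in all, crops included, and the job is handed in when it is done.

Besides the shell and the picture viewer there is one more tool, called as name(argument=value, ...) on one line, values as JSON. apply_moves: Moves the arm, as the interface text tells. Its arguments: {"type":"object","properties":{"motion":{"type":"array","items":{"type":"object","properties":{"x":{"type":"number"},"y":{"type":"number"},"z":{"type":"number"},"yaw":{"type":"number"},"jaw":{"type":"number"}}}}},"required":["motion"]}

```bash
mkdir -p pics; cat > h.py <<'E'
import numpy as np, cv2
from station import sense, cams, robot
def cap(n):
    c=cams.capture(n); np.savez(f'pics/{n}.npz',**{k:np.array(v) for k,v in c.items()}); return c
def load(n): return dict(np.load(f'pics/{n}.npz'))
def w(c,u,v,z=None):
    """world point of pixel; z given -> intersect plane, else depth"""
    R=c['R'];t=c['t'];d=np.array([(u-c['cx'])/c['fx'],(v-c['cy'])/c['fy'],1.])
    o=-R.T@t; r=R.T@d
    if z is None:
        s=np.median(c['range_z'][int(v)-1:int(v)+2,int(u)-1:int(u)+2])
    else: s=(z-o[2])/r[2]
    return o+s*r
def px(c,X):
    p=c['R']@np.array(X,float)+c['t']; return np.array([c['fx']*p[0]/p[2]+c['cx'],c['fy']*p[1]/p[2]+c['cy']])
E
python3 - <<'E'
from h import *
for n in ('top','side'):
    c=cap(n); cv2.imwrite(f'pics/{n}0.png',c['img'][:,:,::-1]); print(n,c['fx'],-c['R'].T@c['t'],c['R'][2])
s=sense(); print({k:np.round(v,3) for k,v in s.items()})
E
```

```text
top 559.3721797714647 [ 332.06451038   91.05178751 1460.08006717] [ 0.10389516  0.00109888 -0.99458765]
side 460.32769503537406 [ 325.14711757 -881.84502892  676.9465105 ] [ 0.12138818  0.84172824 -0.5260784 ]
{'time': np.float64(0.1), 'q': array([-1.385,  0.265,  1.605, -0.   ,  1.274, -0.037]), 'joint_velocities': array([-0.001, -0.002, -0.004, -0.   ,  0.   , -0.001]), 'joint_efforts': array([ 0.0000e+00, -5.1671e+01, -3.6859e+01, -0.0000e+00,  6.0000e-03,
       -0.0000e+00]), 'tcp_pos': array([ 149.04 , -657.686,  244.064]), 'ee_rot': array([[ 0.975,  0.221, -0.   ],
       [ 0.221, -0.975,  0.002],
       [ 0.   , -0.002, -1.   ]]), 'contact_force': array([ 0.123, -0.091,  0.626]), 'ft_torque': array([-0.037, -0.031,  0.011]), 'grasp_force': np.float64(0.0), 'gripper_width': np.float64(1.001)}
```

View pics/top0.png

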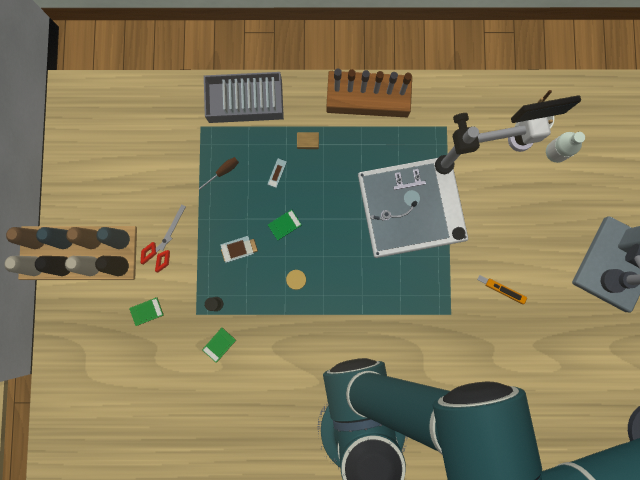

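View pics/side0.png

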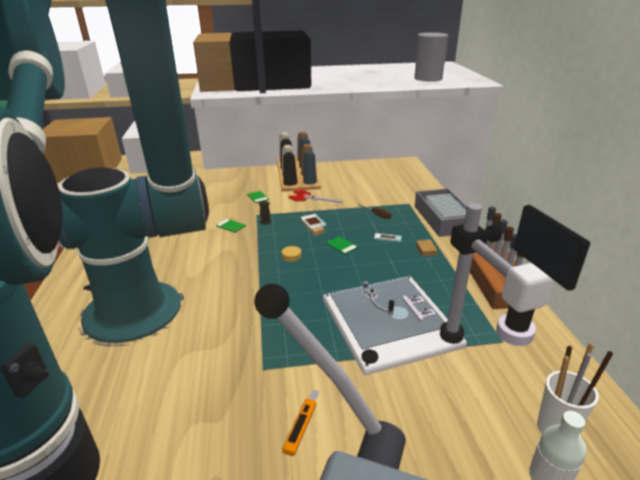

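The top view has the microscope stage at px (412,205). Slide candidates are a brown one on wood at (238,249), a narrow slide at (277,172), and green cards at (285,224), (220,345) and (146,311). I choose (238,249): wide, leather and paper strip, on a wooden block. Next I check it in a close crop.

```bash
python3 - <<'E'
from h import *
c=load('top'); im=c['img'][:,:,::-1]
a=cv2.resize(im[150:265,350:475],None,fx=5,fy=5,interpolation=cv2.INTER_CUBIC)
b=cv2.resize(im[225:275,210:270],None,fx=6,fy=6,interpolation=cv2.INTER_CUBIC)[:250,:175*2]
cv2.imwrite('pics/st.png',a)
b=cv2.resize(im[229:269,214:264],None,fx=10,fy=10,interpolation=cv2.INTER_CUBIC)
cv2.imwrite('pics/sl.png',b); print(a.shape,b.shape)
for u,v in [(238,249),(412,198),(380,200),(296,280),(245,230)]: print(u,v,w(c,u,v))
E
```

```text
(575, 625, 3) (400, 500, 3)
238 249 [457.96792734 318.57747714  20.45490167]
412 198 [ 591.01577524 -132.62897265   22.90449768]
380 200 [585.72558821 -49.27696142  23.02450848]
296 280 [378.16381426 168.44661793  17.2486464 ]
245 230 [5.09850787e+02 3.04160209e+02 4.23657207e-01]
```

View pics/st.png

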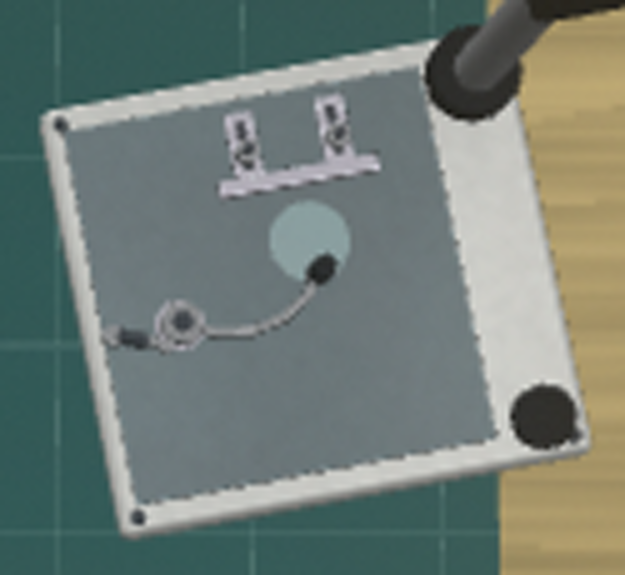

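View pics/sl.png

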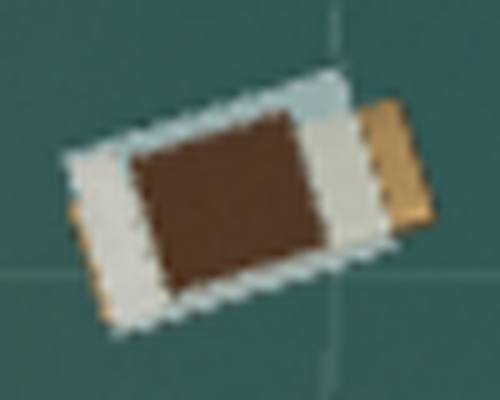

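The stage crop shows base corners at TL (40,118), BL (125,535) and BR (588,450), the glass at (310,242), the pivot at (180,322), the post at (322,268) and the fence bar from (220,190) to (380,163). The slide crop shows a clear plate with brown leather on a wooden block, corners (65,158), (340,68), (395,245) and (115,335). The choice is confirmed.

```bash
cat > geo.py <<'E'
from h import *
c=load('top')
A=lambda U,V:((U+.5)/5-.5+350,(V+.5)/5-.5+150)
B=lambda U,V:((U+.5)/10-.5+214,(V+.5)/10-.5+229)
P=lambda p,z: w(c,*p,z)
if __name__=='__main__':
    np.set_printoptions(precision=1,suppress=True)
    obs=[((-115,125,20),(125,530)),((115,125,20),(42,118)),((-115,-125,20),(588,447)),((20,0,24),(310,242)),((-11,75,41),(181,321))]
    X=np.array([o[0][:2] for o in obs],float); Y=np.array([P(A(*o[1]),o[0][2])[:2] for o in obs])
    Xc=X-X.mean(0);Yc=Y-Y.mean(0); H=Xc.T@Yc
    th=np.arctan2(H[0,1]-H[1,0],H[0,0]+H[1,1]); R=np.array([[np.cos(th),-np.sin(th)],[np.sin(th),np.cos(th)]])
    t=Y.mean(0)-R@X.mean(0); print('stand',t,th,'res\n',Y-(X@R.T+t))
    S=lambda p,z: R.T@(P(A(*p),z)[:2]-t)
    print('screws',S((242,160),37),S((335,140),37),'bar L/R front edge top',S((220,197),32),S((382,168),32),'post top',S((323,264),60))
    for n,p,z in [('glass',(20,0),0),('pivot',(-11,75),0)]: print(n,R@np.array(p)+t)
    q=np.array([P(B(*p),22)[:2] for p in [(65,158),(340,68),(395,245),(115,335)]]); print('slide corners',q,'c',q.mean(0))
    print('len',np.linalg.norm(q[0]-q[1]),np.linalg.norm(q[3]-q[2]),np.linalg.norm(q[0]-q[3]),np.linalg.norm(q[1]-q[2]))
    d=(q[0]-q[1]+q[3]-q[2]); print('slide y axis ang',np.arctan2(d[1],d[0]), 'stand y',th+np.pi/2)
    g=[P(B(*p),16)[:2] for p in [(395,100),(433,218)]];print('block end',g)
E
python3 geo.py
```

```text
stand [ 572.2 -134.3] 0.18680068515692475 res
 [[ 4.9 -1.4]
 [-4.6 -2.6]
 [ 1.6  4.2]
 [-1.1 -0.9]
 [-0.8  0.6]]
screws [65.5 27.7] [ 66.9 -21.7] bar L/R front edge top [49.4 41.9] [ 48.8 -43.7] post top [1.2 1.8]
glass [ 591.9 -130.5]
pivot [547.5 -62.6]
slide corners [[469.9 364.9]
 [493.3 294.2]
 [447.4 279.3]
 [424.1 351.1]] c [458.7 322.4]
len 74.47420238375683 75.45163118819066 47.80526336956261 48.271275433793605
slide y axis ang 1.8871121924721148 stand y 1.7575970119518214
block end [array([485.6, 280.6]), array([454.8, 270.4])]
```

```bash
cat >> h.py <<'E'
np.set_printoptions(precision=2,suppress=True)
def go(target,psi=None,q=True):
    """print the tool-frame shift (mm) to world target; and yaw (deg) to heading psi of tool x, done after"""
    s=sense(); R=s['ee_rot']; d=np.array(target,float)-s['tcp_pos']
    cur=np.arctan2(R[1,0],R[0,0]); print('t',s['time'],'tcp',s['tcp_pos'],'psi',cur,'F',s['contact_force'],'w',s['gripper_width'],'q6',s['q'][5])
    print('shift mm',R.T@d,'rows>=',np.linalg.norm(d)/41.7,'yaw deg',None if psi is None else -np.degrees((psi-cur+np.pi)%(2*np.pi)-np.pi))
E
python3 - <<'E'
from geo import *
for u,v in [(520,140),(535,128),(480,136),(545,108),(465,120),(443,165)]: print(w(c,u,v))
go((545,-130,300),1.92)
E
```

```text
[ 693.75 -355.19  203.22]
[ 696.5  -359.17  285.69]
[ 684.96 -246.02  264.99]
[ 715.44 -353.    358.89]
[ 722.53 -215.31  260.3 ]
[ 669.63 -207.29   60.06]
t 0.1 tcp [ 149.04 -657.69  244.06] psi 0.22280558322864383 F [ 0.12 -0.09  0.63] w 1.0008754783233522 q6 -0.03688717526761424
shift mm [ 502.78 -427.26  -55.01] rows>= 15.877492758574375 yaw deg -97.24207709416599
```

apply_moves(motion=[{"x":0.0251,"y":-0.0214,"z":-0.0055},{"x":0.0251,"y":-0.0214,"z":-0.0055},{"x":0.0251,"y":-0.0214,"z":-0.0055},{"x":0.0251,"y":-0.0214,"z":-0.0055},{"x":0.0251,"y":-0.0214,"z":-0.0055},{"x":0.0251,"y":-0.0214,"z":-0.0055},{"x":0.0251,"y":-0.0214,"z":-0.0055},{"x":0.0251,"y":-0.0214,"z":-0.0055},{"x":0.0251,"y":-0.0214,"z":-0.0055},{"x":0.0251,"y":-0.0214,"z":-0.0055}])

```text
schema error: expected keys x, y, z, yaw, jaw
```

apply_moves(motion=[{"x":0.0251,"y":-0.0214},{"x":0.0251,"y":-0.0214},{"x":0.0251,"y":-0.0214},{"x":0.0251,"y":-0.0214},{"x":0.0251,"y":-0.0214},{"x":0.0251,"y":-0.0214},{"x":0.0251,"y":-0.0214},{"x":0.0251,"y":-0.0214},{"x":0.0251,"y":-0.0214},{"x":0.0251,"y":-0.0214}])

```text
schema error: expected keys x, y, z, yaw, jaw
```

apply_moves(motion=[{"yaw":-7,"jaw":0.5},{"yaw":-7,"jaw":0.5},{"yaw":-7,"jaw":0.5},{"yaw":-7,"jaw":0.5},{"yaw":-7,"jaw":0.5},{"yaw":-7,"jaw":0.5},{"yaw":-7,"jaw":0.5},{"yaw":-7,"jaw":0.5},{"yaw":-7,"jaw":0.5},{"yaw":-7,"jaw":0.5}])

```text
schema error: expected keys x, y, z, yaw, jaw
```

apply_moves(motion=[{"yaw":-7,"jaw":0.7},{"yaw":-7,"jaw":0.7},{"yaw":-7,"jaw":0.7},{"yaw":-6,"jaw":0.7},{"jaw":0.7},{"jaw":0.7},{"jaw":0.7}])

```text
schema error: expected keys x, y, z, yaw, jaw
```

```bash
python3 - <<'E'
from h import *
go((545,-130,300),1.92)
c=cap('wrist'); cv2.imwrite('pics/w1.png',c['img'][:,:,::-1]); print(-c['R'].T@c['t'],c['fx'],c['R'])
E
```

```text
t 0.1 tcp [ 149.04 -657.69  244.06] psi 0.22280558322864383 F [ 0.12 -0.09  0.63] w 1.0008754783233522 q6 -0.03688717526761424
shift mm [ 502.78 -427.26  -55.01] rows>= 15.877492758574375 yaw deg -97.24207709416599
[ 222.66 -640.79  372.63] 378.94988807131404 [[ 0.22 -0.97 -0.  ]
 [-0.93 -0.21  0.29]
 [-0.29 -0.06 -0.96]]
```

View pics/w1.png

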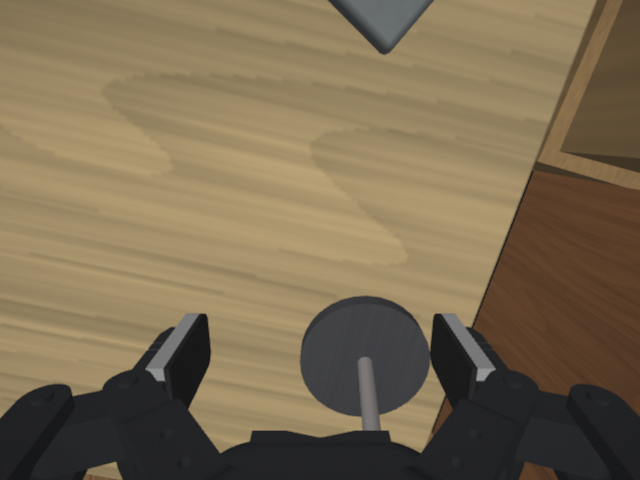

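apply_moves(motion=[{"x":0.0251,"y":-0.0214,"z":-0.0055,"yaw":0,"jaw":0.3},{"x":0.0251,"y":-0.0214,"z":-0.0055,"yaw":0,"jaw":0.3},{"x":0.0251,"y":-0.0214,"z":-0.0055,"yaw":0,"jaw":0.3},{"x":0.0251,"y":-0.0214,"z":-0.0055,"yaw":0,"jaw":0.3},{"x":0.0251,"y":-0.0214,"z":-0.0055,"yaw":0,"jaw":0.3},{"x":0.0251,"y":-0.0214,"z":-0.0055,"yaw":0,"jaw":0.3},{"x":0.0251,"y":-0.0214,"z":-0.0055,"yaw":0,"jaw":0.3},{"x":0.0251,"y":-0.0214,"z":-0.0055,"yaw":0,"jaw":0.3},{"x":0.0251,"y":-0.0214,"z":-0.0055,"yaw":0,"jaw":0.3},{"x":0.0251,"y":-0.0214,"z":-0.0055,"yaw":0,"jaw":0.3}])

```text
time: 0.98
tcp_pos: [347.2, -392.5, 300.3]
ee_rot: [[0.975, 0.221, -0.0], [0.221, -0.975, 0.0], [-0.0, -0.0, -1.0]]
contact_force: [1.0, -0.8, 0.7]
gripper_width: 0.7
grasp_force: 0.0
```

apply_moves(motion=[{"x":0.0251,"y":-0.0214,"z":0,"yaw":0,"jaw":0.7},{"x":0.0251,"y":-0.0214,"z":0,"yaw":0,"jaw":0.7},{"x":0.0251,"y":-0.0214,"z":0,"yaw":0,"jaw":0.7},{"x":0.0251,"y":-0.0214,"z":0,"yaw":0,"jaw":0.7},{"x":0.0251,"y":-0.0214,"z":0,"yaw":0,"jaw":0.7},{"x":0.0251,"y":-0.0214,"z":0,"yaw":0,"jaw":0.7},{"x":0.0251,"y":-0.0214,"z":0,"yaw":0,"jaw":0.7},{"x":0.0251,"y":-0.0214,"z":0,"yaw":0,"jaw":0.7},{"x":0.0251,"y":-0.0214,"z":0,"yaw":0,"jaw":0.7},{"x":0.0251,"y":-0.0214,"z":0,"yaw":0,"jaw":0.7}])

```text
time: 1.82
tcp_pos: [544.7, -128.4, 300.0]
ee_rot: [[0.975, 0.221, -0.0], [0.221, -0.975, 0.0], [-0.0, -0.0, -1.0]]
contact_force: [0.0, 0.0, 0.6]
gripper_width: 0.302
grasp_force: 0.0
```

apply_moves(motion=[{"x":0,"y":0,"z":0,"yaw":-7,"jaw":0.7},{"x":0,"y":0,"z":0,"yaw":-7,"jaw":0.7},{"x":0,"y":0,"z":0,"yaw":-7,"jaw":0.7},{"x":0,"y":0,"z":0,"yaw":-7,"jaw":0.7},{"x":0,"y":0,"z":0,"yaw":-7,"jaw":0.7},{"x":0,"y":0,"z":0,"yaw":-7,"jaw":0.7},{"x":0,"y":0,"z":0,"yaw":-7,"jaw":0.7},{"x":0,"y":0,"z":0,"yaw":-7,"jaw":0.7},{"x":0,"y":0,"z":0,"yaw":-7,"jaw":0.7},{"x":0,"y":0,"z":0,"yaw":-7,"jaw":0.7}])

```text
time: 2.65
tcp_pos: [543.9, -129.9, 299.8]
ee_rot: [[0.12, 0.993, -0.001], [0.993, -0.12, 0.0], [0.0, -0.001, -1.0]]
contact_force: [-0.0, 0.7, -1.0]
gripper_width: 0.301
grasp_force: 0.0
```

apply_moves(motion=[{"x":0,"y":0,"z":0,"yaw":-7,"jaw":0.7},{"x":0,"y":0,"z":0,"yaw":-7,"jaw":0.7},{"x":0,"y":0,"z":0,"yaw":-7,"jaw":0.7},{"x":0,"y":0,"z":0,"yaw":-6,"jaw":0.7},{"x":0,"y":0,"z":0,"yaw":0,"jaw":0.7},{"x":0,"y":0,"z":0,"yaw":0,"jaw":0.7},{"x":0,"y":0,"z":0,"yaw":0,"jaw":0.7}])

```text
time: 3.23
tcp_pos: [544.0, -129.9, 300.1]
ee_rot: [[-0.336, 0.942, -0.0], [0.942, 0.336, 0.0], [0.0, -0.0, -1.0]]
contact_force: [-0.5, -0.2, -0.7]
gripper_width: 0.299
grasp_force: 0.0
```

```bash
python3 - <<'E'
from h import *
go((545,-130,300),1.92)
c=cap('wrist'); cv2.imwrite('pics/w2.png',c['img'][:,:,::-1]); print(-c['R'].T@c['t'],c['fx'],c['R'])
E
```

```text
t 3.2333 tcp [ 544.04 -129.93  300.1 ] psi 1.9131502684821529 F [-0.55 -0.21 -0.74] w 0.29912317847000525 q6 -0.6213280524724141
shift mm [-0.39  0.88  0.1 ] rows>= 0.023202064578842874 yaw deg -0.39246070677037637
[519.41 -58.75 428.65] 378.94988807131404 [[ 0.94  0.34 -0.  ]
 [ 0.32 -0.9   0.29]
 [ 0.1  -0.28 -0.96]]
```

View pics/w2.png

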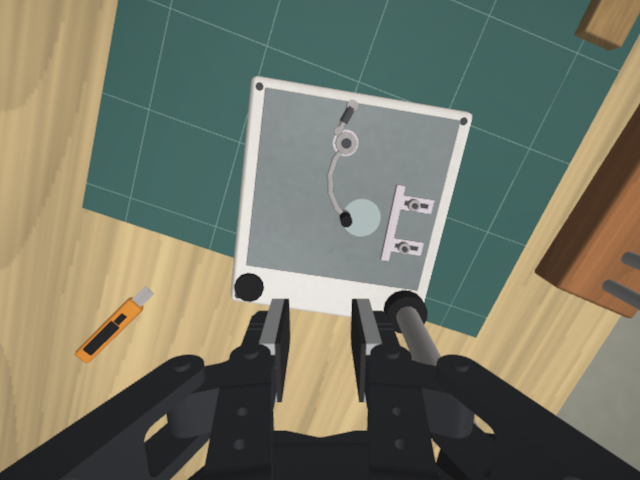

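The wrist view shows the stage with the pivot boss at (346,143), post at (346,217), glass at (361,217), screws at (414,205) and (404,247), and fence bar (398,185)–(385,260). I enlarge it.

```bash
python3 - <<'E'
from h import *
c=load('wrist'); im=c['img'][:,:,::-1]
cv2.imwrite('pics/w2c.png',cv2.resize(im[120:280,315:475],None,fx=3.7,fy=3.7,interpolation=cv2.INTER_CUBIC))
E
```

```text
(no output)
```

View pics/w2c.png

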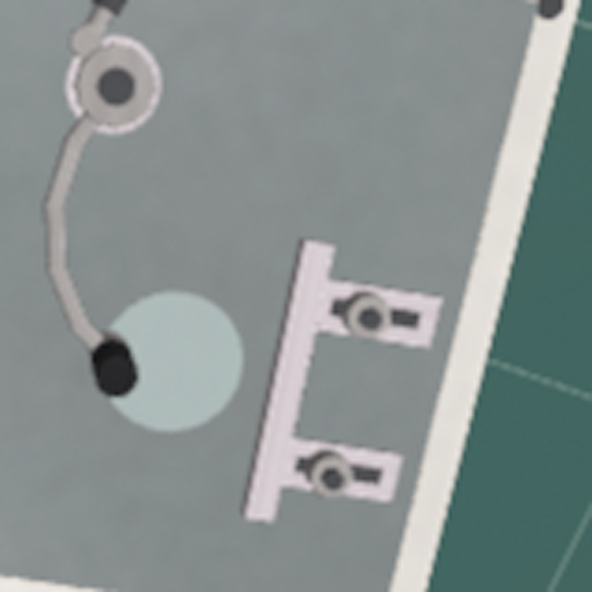

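```bash
cat > geo2.py <<'E'
from h import *
from scipy.optimize import least_squares
c=load('wrist')
A=lambda U,V:((U+.5)/3.7-.5+315,(V+.5)/3.7-.5+120)
obs=[((-11,75,41),A(115,87)),((20,0,24),A(173,361)),((71,24,37),A(371,318)),((71,-24,37),A(333,477)),
 ((-99,115,24),(263,90)),((-99,-75,24),(247,264)),((101,-75,24),(419,290))]
X=np.array([o[0][:2] for o in obs],float); Y=np.array([w(c,*o[1],o[0][2])[:2] for o in obs])
Rm=lambda th:np.array([[np.cos(th),-np.sin(th)],[np.sin(th),np.cos(th)]])
r=least_squares(lambda p:(X@Rm(p[2]).T+p[:2]-Y).ravel(),[572,-134,.187],loss='soft_l1')
T=r.x[:2];th=r.x[2];R=Rm(th)
S=lambda u,v,z: R.T@(w(c,u,v,z)[:2]-T)
W=lambda x,y: R@np.array([x,y])+T
if __name__=='__main__':
    print('stand',T,th); print(X@R.T+T-Y)
    print('bar',S(*A(304,240),32),S(*A(248,520),32),'post',S(*A(117,375),60),w(c,*A(117,375),60))
    print('glass',W(20,0),'pivot',W(-11,75)); print('depth stage',w(c,300,200),'bar depth',w(c,*A(290,400)))
E
python3 geo2.py
```

```text
stand [ 572.75 -133.08] 0.19707264361036406
[[ 0.05 -0.07]
 [ 0.08 -0.33]
 [-0.4   0.51]
 [ 0.32  0.35]
 [-0.03  2.18]
 [ 0.18 -3.06]
 [-0.21 -0.39]]
bar [49.15 41.66] [ 49.69 -42.58] post [0.61 1.72] [ 573.02 -131.28   60.  ]
glass [ 592.37 -129.17] pivot [547.28 -61.69]
depth stage [ 523.15 -133.63   23.42] bar depth [ 627.18 -126.75   32.1 ]
```

apply_moves(motion=[{"x":-0.0057,"y":0.0134,"z":0,"yaw":-0.8,"jaw":0.65},{"x":-0.0057,"y":0.0134,"z":0,"yaw":0,"jaw":0.65},{"x":0,"y":0,"z":0.035,"yaw":0,"jaw":0.65},{"x":0,"y":0,"z":0.035,"yaw":0,"jaw":0.65},{"x":0,"y":0,"z":0.035,"yaw":0,"jaw":0.65},{"x":0,"y":0,"z":0.035,"yaw":0,"jaw":0.65},{"x":0,"y":0,"z":0.035,"yaw":0,"jaw":0.65},{"x":0,"y":0,"z":0.025,"yaw":0,"jaw":0.65},{"x":0,"y":0,"z":0,"yaw":0,"jaw":0.65},{"x":0,"y":0,"z":0,"yaw":0,"jaw":0.65}])

```text
time: 4.12
tcp_pos: [571.8, -131.0, 98.7]
ee_rot: [[-0.35, 0.937, -0.004], [0.937, 0.35, 0.001], [0.002, -0.003, -1.0]]
contact_force: [0.5, 0.1, 1.3]
gripper_width: 0.349
grasp_force: 0.0
```

```bash
python3 - <<'E'
from h import *
go((573,-131.5,53),1.928)
c=cap('wrist'); print(px(c,(573,-131.5,60)),px(c,sense()['tcp_pos']))
cv2.imwrite('pics/w3.png',cv2.resize(c['img'][240:480,200:440,::-1],None,fx=2.4,fy=2.4))
E
```

```text
t 4.1167 tcp [ 571.8  -131.03   98.71] psi 1.9287508232480874 F [0.45 0.15 1.31] w 0.34935078068625386 q6 -0.6256897772459651
shift mm [-0.97  1.12 45.7 ] rows>= 1.096554606476992 yaw deg 0.04301900327571809
[320.67 296.16] [322.26 341.98]
```

View pics/w3.png

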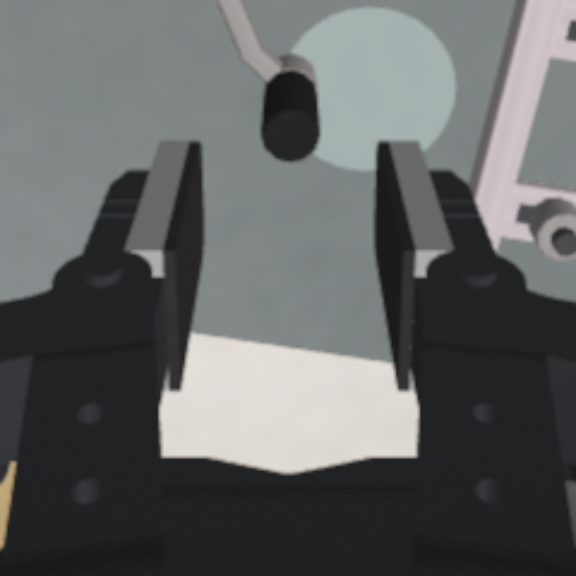

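The post top is at (321,296), as predicted, and lies midway between the fingers. I descend and cage it.

apply_moves(motion=[{"x":-0.001,"y":0.001,"z":0.02,"yaw":0,"jaw":0.65},{"x":0,"y":0,"z":0.015,"yaw":0,"jaw":0.65},{"x":0,"y":0,"z":0.01,"yaw":0,"jaw":0.65},{"x":0,"y":0,"z":0,"yaw":0,"jaw":0.82},{"x":0,"y":0,"z":0,"yaw":0,"jaw":0.82},{"x":0,"y":0,"z":0,"yaw":0,"jaw":0.82}])

```text
time: 4.67
tcp_pos: [574.4, -132.2, 56.2]
ee_rot: [[-0.351, 0.936, -0.0], [0.936, 0.351, -0.0], [-0.0, -0.0, -1.0]]
contact_force: [-2.5, 0.5, -2.0]
gripper_width: 0.182
grasp_force: 1.4
```

```bash
python3 - <<'E'
from h import *
go((573,-131.5,53),1.928)
# tool frame arc step: rotate clockwise by a about pivot 75mm along +x(tool): chord
for a in (5,6,7): 
    r=np.radians(a); print(a,75*(1-np.cos(r)),75*np.sin(r))
E
```

```text
t 4.6667 tcp [ 574.39 -132.2    56.22] psi 1.929781203679514 F [-2.5   0.52 -2.  ] w 0.1817824289794508 q6 -0.6269084779173064
shift mm [ 1.14 -1.05  3.22] rows>= 0.08566839420877359 yaw deg 0.10205545328932246
5 0.2853976431190841 6.536680706074362
6 0.41085784737950326 7.839634745074011
7 0.5590386269008513 9.140200755386061
```

apply_moves(motion=[{"x":0.0002,"y":-0.0052,"z":0,"yaw":4,"jaw":0.82},{"x":0.0002,"y":-0.0052,"z":0,"yaw":4,"jaw":0.82},{"x":0.0002,"y":-0.0052,"z":0,"yaw":4,"jaw":0.82},{"x":0.0002,"y":-0.0052,"z":0,"yaw":4,"jaw":0.82},{"x":0.0002,"y":-0.0052,"z":0,"yaw":4,"jaw":0.82},{"x":0.0002,"y":-0.0052,"z":0,"yaw":4,"jaw":0.82}])

```text
time: 5.17
tcp_pos: [546.9, -137.5, 57.7]
ee_rot: [[0.064, 0.998, 0.007], [0.998, -0.064, -0.002], [-0.002, 0.007, -1.0]]
contact_force: [2.3, -1.3, -1.5]
gripper_width: 0.179
grasp_force: 1.5
```

```bash
cat > post.py <<'E'
from h import *
def chk():
    th=.19707; T=np.array([572.75,-133.08]); R=np.array([[np.cos(th),-np.sin(th)],[np.sin(th),np.cos(th)]])
    p=R.T@(sense()['tcp_pos'][:2]-T)-[-11,75]
    print('rad',np.linalg.norm(p),'q tool',.16-np.arctan2(p[0],-p[1]),'F',sense()['contact_force'],'z',sense()['tcp_pos'][2])
    s=sense()['ee_rot']; psi=np.arctan2(s[1,0],s[0,0]); print('psi q',1.928-psi)
if __name__=='__main__': chk()
E
python3 post.py
```

```text
rad 75.77668835503714 q tool 0.36260829946698436 F [ 2.28 -1.27 -1.5 ] z 57.66669077722765
psi q 0.4207717852592552
```

apply_moves(motion=[{"x":0.0003,"y":-0.0065,"z":0.001,"yaw":5,"jaw":0.82},{"x":0.0003,"y":-0.0065,"z":0.001,"yaw":5,"jaw":0.82},{"x":0.0003,"y":-0.0065,"z":0.001,"yaw":5,"jaw":0.82},{"x":0.0003,"y":-0.0065,"z":0,"yaw":5,"jaw":0.82},{"x":0.0003,"y":-0.0065,"z":0,"yaw":5,"jaw":0.82},{"x":0.0003,"y":-0.0065,"z":0,"yaw":5,"jaw":0.82},{"x":0.0003,"y":-0.0065,"z":0,"yaw":5,"jaw":0.82}])

```text
time: 5.75
tcp_pos: [503.0, -120.6, 54.1]
ee_rot: [[0.625, 0.78, 0.003], [0.78, -0.625, -0.001], [0.001, 0.003, -1.0]]
contact_force: [-2.1, 0.6, 0.4]
gripper_width: 0.179
grasp_force: 0.8
```

```bash
python3 post.py
```

```text
rad 73.6714676396797 q tool 1.0010554609632702 F [-2.09  0.58  0.39] z 54.142779167284516
psi q 1.0327364395284921
```

apply_moves(motion=[{"x":0,"y":-0.0065,"z":0,"yaw":5,"jaw":0.82},{"x":0,"y":-0.0065,"z":0,"yaw":5,"jaw":0.82},{"x":0,"y":-0.0065,"z":0,"yaw":5,"jaw":0.82},{"x":0,"y":-0.0065,"z":0,"yaw":5,"jaw":0.82},{"x":0,"y":0,"z":0,"yaw":0,"jaw":0.82},{"x":0,"y":0,"z":0,"yaw":0,"jaw":0.82}])

```text
time: 6.25
tcp_pos: [484.9, -101.4, 53.7]
ee_rot: [[0.851, 0.525, 0.002], [0.525, -0.851, 0.0], [0.002, 0.001, -1.0]]
contact_force: [-1.4, 1.9, 2.2]
gripper_width: 0.177
grasp_force: 1.6
```

```bash
python3 post.py
```

```text
rad 73.96872726608481 q tool 1.3603390793887782 F [-1.44  1.94  2.22] z 53.74920201824353
psi q 1.3751023494585297
```

apply_moves(motion=[{"x":0,"y":0,"z":0,"yaw":0,"jaw":0.65},{"x":0,"y":0,"z":0,"yaw":0,"jaw":0.65},{"x":0,"y":0,"z":-0.02,"yaw":0,"jaw":0.65},{"x":0,"y":0,"z":-0.035,"yaw":0,"jaw":0.65},{"x":0,"y":0,"z":-0.035,"yaw":0,"jaw":0.65},{"x":0,"y":0,"z":-0.035,"yaw":0,"jaw":0.3},{"x":0,"y":0,"z":-0.035,"yaw":0,"jaw":0.1},{"x":0,"y":0,"z":0,"yaw":0,"jaw":0.1}])

```text
time: 6.92
tcp_pos: [489.4, -103.9, 221.2]
ee_rot: [[0.852, 0.524, 0.015], [0.524, -0.852, -0.005], [0.01, 0.012, -1.0]]
contact_force: [0.8, -0.1, 0.9]
gripper_width: 0.766
grasp_force: 0.0
```

```bash
python3 - <<'E'
from h import *
go((445,320,200),1.887)
E
```

```text
t 6.9167 tcp [ 489.45 -103.85  221.18] psi 0.5514496371817508 F [ 0.76 -0.05  0.94] w 0.7660086411146316 q6 0.7612711979737458
shift mm [ 183.98 -384.55   18.55] rows>= 10.23262686380916 yaw deg -76.52139911665154
```

apply_moves(motion=[{"x":0.0184,"y":-0.0385,"z":0.002,"yaw":0,"jaw":0.1},{"x":0.0184,"y":-0.0385,"z":0.002,"yaw":0,"jaw":0.1},{"x":0.0184,"y":-0.0385,"z":0.002,"yaw":0,"jaw":0.1},{"x":0.0184,"y":-0.0385,"z":0.002,"yaw":0,"jaw":0.1},{"x":0.0184,"y":-0.0385,"z":0.002,"yaw":0,"jaw":0.1},{"x":0.0184,"y":-0.0385,"z":0.002,"yaw":0,"jaw":0.1},{"x":0.0184,"y":-0.0385,"z":0.002,"yaw":0,"jaw":0.1},{"x":0.0184,"y":-0.0385,"z":0.002,"yaw":0,"jaw":0.1},{"x":0.0184,"y":-0.0385,"z":0.002,"yaw":0,"jaw":0.1},{"x":0.0184,"y":-0.0385,"z":0.002,"yaw":0,"jaw":0.1}])

```text
time: 7.75
tcp_pos: [440.7, 314.1, 192.9]
ee_rot: [[0.852, 0.524, 0.002], [0.524, -0.852, 0.0], [0.002, 0.001, -1.0]]
contact_force: [1.3, 0.4, -0.2]
gripper_width: 0.899
grasp_force: 0.0
```

apply_moves(motion=[{"x":0,"y":0,"z":0,"yaw":-7,"jaw":0.1},{"x":0,"y":0,"z":0,"yaw":-7,"jaw":0.1},{"x":0,"y":0,"z":0,"yaw":-7,"jaw":0.1},{"x":0,"y":0,"z":0,"yaw":-7,"jaw":0.1},{"x":0,"y":0,"z":0,"yaw":-7,"jaw":0.1},{"x":0,"y":0,"z":0,"yaw":-7,"jaw":0.1},{"x":0,"y":0,"z":0,"yaw":-7,"jaw":0.1},{"x":0,"y":0,"z":0,"yaw":-7,"jaw":0.1},{"x":0,"y":0,"z":0,"yaw":-7,"jaw":0.1},{"x":0,"y":0,"z":0,"yaw":-7,"jaw":0.1}])

```text
time: 8.58
tcp_pos: [441.3, 312.0, 192.7]
ee_rot: [[-0.207, 0.978, 0.001], [0.978, 0.207, -0.0], [-0.0, 0.001, -1.0]]
contact_force: [0.1, 0.0, -0.0]
gripper_width: 0.903
grasp_force: 0.0
```

apply_moves(motion=[{"x":0,"y":0,"z":0,"yaw":-6.5,"jaw":0.1},{"x":0,"y":0,"z":0,"yaw":0,"jaw":0.1},{"x":0,"y":0,"z":0,"yaw":0,"jaw":0.1},{"x":0,"y":0,"z":0,"yaw":0,"jaw":0.1}])

```text
time: 8.92
tcp_pos: [440.8, 312.0, 192.7]
ee_rot: [[-0.307, 0.952, 0.0], [0.952, 0.307, -0.0], [-0.0, 0.0, -1.0]]
contact_force: [0.1, -0.2, -0.2]
gripper_width: 0.9
grasp_force: 0.0
```

```bash
python3 - <<'E'
from h import *
go((459,322,150),1.887)
c=cap('wrist'); print(px(c,(459,322,22)))
t=cap('top')
a=cv2.resize(c['img'][:,:,::-1],(500,375)); b=cv2.resize(t['img'][175:235,355:435,::-1],(300,225),interpolation=cv2.INTER_CUBIC)
o=np.zeros((375,800,3),np.uint8); o[:,:500]=a; o[:225,500:]=b
cv2.imwrite('pics/w4.png',o)
E
```

```text
t 8.9167 tcp [440.76 312.01 192.74] psi 1.8833313688145927 F [ 0.13 -0.18 -0.18] w 0.8995263558705751 q6 0.25761937365337334
shift mm [ 3.9  20.42 42.75] rows>= 1.1398451824339115 yaw deg -0.21019708351391325
[344.22 222.55]
```

View pics/w4.png

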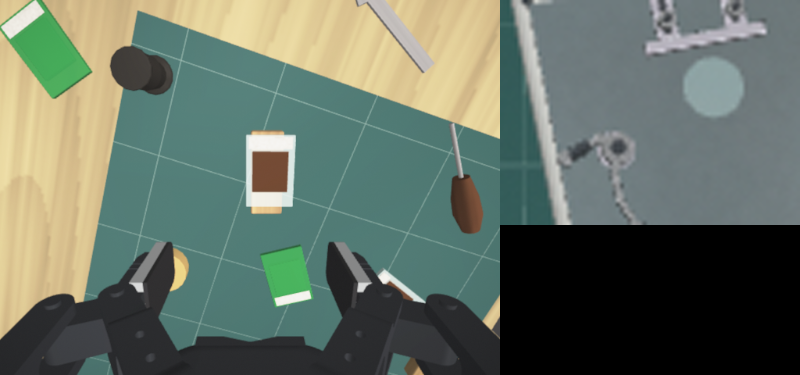

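The scene is as expected: the slide on its block is at full-image (346,219), and the arm is held back on the stage (right inset). I measure the slide finely by colour.

```bash
python3 - <<'E'
from h import *
c=load('wrist'); im=c['img'].astype(int)[150:290,290:400]; r,g,b=im[...,0],im[...,1],im[...,2]
m=(((r>150)&(b>150))|((r>g+25)&(r<150))).astype(np.uint8)  # white/clear or brown, not wood
m=cv2.morphologyEx(m,cv2.MORPH_CLOSE,np.ones((5,5)))
n,l,st,_=cv2.connectedComponentsWithStats(m); k=1+st[1:,4].argmax(); print(st[k])
for nm,z,mm in(('slide',22,l==k),('leather',20,((r>g+25)&(r<150)))):
    p=np.argwhere(mm)[:,::-1]+[290,150]
    q=np.array([w(c,u,v,z)[:2] for u,v in p]).astype(np.float32); R=cv2.minAreaRect(q); print(nm,R)
q=np.array([w(c,u*1.28,v*1.28,22)[:2] for u,v in[(247,135),(296,136),(293,207),(247,206)]]);print(q,q.mean(0))
E
```

```text
[  25   21   64  102 5785]
slide ((460.42059326171875, 321.55224609375), (49.79142379760742, 84.0027847290039), 17.771787643432617)
leather ((459.3575134277344, 323.8407897949219), (36.28280258178711, 42.49846649169922), 17.988967895507812)
[[425.19 352.86]
 [472.04 367.03]
 [495.51 295.49]
 [448.19 281.32]] [460.23 324.17]
```

apply_moves(motion=[{"x":0.0025,"y":0.0107,"z":0,"yaw":0,"jaw":0.3},{"x":0.0025,"y":0.0107,"z":0.035,"yaw":0,"jaw":0.3},{"x":0,"y":0,"z":0.035,"yaw":0,"jaw":0.3},{"x":0,"y":0,"z":0,"yaw":0,"jaw":0.3},{"x":0,"y":0,"z":0,"yaw":0,"jaw":0.3}])

```text
time: 9.43
tcp_pos: [457.6, 322.5, 120.5]
ee_rot: [[-0.31, 0.951, -0.005], [0.951, 0.31, -0.003], [-0.002, -0.006, -1.0]]
contact_force: [0.1, 0.3, 0.2]
gripper_width: 0.7
grasp_force: 0.0
```

```bash
python3 - <<'E'
from h import *
go((459.7,323.3,35),1.882)
c=cap('wrist'); d=c['range_z']; p=[]
Rt=sense()['ee_rot']; o=sense()['tcp_pos']
for v in range(240,480,2):
    for u in range(120,520,2):
        if 0<d[v,u]<260:
            X=Rt.T@(w(c,u,v)-o)
            p.append([*X,u,v])
p=np.array(p)
for s in(-1,1):
    a=p[(s*p[:,1]>0)&(s*p[:,1]<60)]; a=a[a[:,2]<40]; i=a[:,2].argsort()[::-1][:200:25]; print(a[i])
E
```

```text
t 9.4333 tcp [457.61 322.5  120.48] psi 1.885667436753412 F [0.12 0.3  0.23] w 0.6998180922523259 q6 0.2545530071556563
shift mm [ 0.25  2.75 85.46] rows>= 2.050563621403686 yaw deg 0.2101286476016793
[[  3.34 -30.83  11.22 246.   316.  ]
 [ -6.81 -30.56   6.86 246.   344.  ]
 [ -2.05 -30.7    4.89 244.   336.  ]
 [ 10.91 -34.87   3.06 230.   308.  ]
 [ -0.02 -30.67   1.44 242.   336.  ]
 [  7.7  -30.6   -0.31 240.   320.  ]
 [ -7.75 -30.55  -1.44 242.   358.  ]
 [ -0.18 -30.62  -2.56 240.   342.  ]]
[[ -2.48  29.    10.71 394.   330.  ]
 [ -0.49  29.04   7.2  396.   330.  ]
 [ -6.62  29.09   5.49 396.   346.  ]
 [ 10.92  35.19   3.54 416.   308.  ]
 [  7.56  29.07   1.94 400.   318.  ]
 [  2.4   29.14   0.62 400.   332.  ]
 [  8.41  29.12  -1.23 402.   320.  ]
 [  7.21  38.56  -1.96 428.   324.  ]]
```

apply_moves(motion=[{"x":0.0002,"y":0.0025,"z":0.03,"yaw":0,"jaw":0.3},{"x":0,"y":0,"z":0.03,"yaw":0,"jaw":0.3},{"x":0,"y":0,"z":0.02,"yaw":0,"jaw":0.3},{"x":0,"y":0,"z":0.008,"yaw":0,"jaw":0.3},{"x":0,"y":0,"z":0,"yaw":0,"jaw":0.3},{"x":0,"y":0,"z":0,"yaw":0,"jaw":0.3}])

```text
time: 9.98
tcp_pos: [462.8, 325.3, 36.6]
ee_rot: [[-0.31, 0.951, 0.002], [0.951, 0.31, 0.001], [0.001, 0.003, -1.0]]
contact_force: [0.7, -0.1, 0.2]
gripper_width: 0.7
grasp_force: 0.0
```

```bash
python3 - <<'E'
from h import *
go((459.7,323.3,30.5),1.882)
E
```

```text
t 9.9833 tcp [462.77 325.33  36.63] psi 1.8860621268783706 F [ 0.68 -0.06  0.24] w 0.6995577049996955 q6 0.25344202060358884
shift mm [-0.98 -3.56  6.12] rows>= 0.17148955404069882 yaw deg 0.2327427259772935
```

apply_moves(motion=[{"x":-0.001,"y":-0.003,"z":0.004,"yaw":0,"jaw":0.3},{"x":0,"y":0,"z":0.002,"yaw":0,"jaw":0.3},{"x":0,"y":0,"z":0,"yaw":0,"jaw":0.36},{"x":0,"y":0,"z":0,"yaw":0,"jaw":0.36}])

```text
time: 10.32
tcp_pos: [459.3, 322.8, 29.6]
ee_rot: [[-0.31, 0.951, 0.001], [0.951, 0.31, 0.001], [0.0, 0.001, -1.0]]
contact_force: [-0.2, -0.8, 0.6]
gripper_width: 0.637
grasp_force: 0.0
```

```bash
python3 - <<'E'
from h import *
go((459.7,323.3,30.5),1.882)
E
```

```text
t 10.3167 tcp [459.29 322.81  29.57] psi 1.8860905986454461 F [-0.18 -0.83  0.62] w 0.6366936929006113 q6 0.2529651711388242
shift mm [ 0.34  0.54 -0.93] rows>= 0.027151613076662542 yaw deg 0.2343740380660017
```

apply_moves(motion=[{"x":0,"y":0,"z":-0.001,"yaw":0,"jaw":0.45},{"x":0,"y":0,"z":0,"yaw":0,"jaw":0.5},{"x":0,"y":0,"z":0,"yaw":0,"jaw":0.5},{"x":0,"y":0,"z":0,"yaw":0,"jaw":0.5},{"x":0,"y":0,"z":-0.005,"yaw":0,"jaw":0.5},{"x":0,"y":0,"z":-0.005,"yaw":0,"jaw":0.5},{"x":0,"y":0,"z":-0.02,"yaw":0,"jaw":0.5},{"x":0,"y":0,"z":-0.03,"yaw":0,"jaw":0.5},{"x":0,"y":0,"z":0,"yaw":0,"jaw":0.5}])

```text
time: 11.07
tcp_pos: [462.2, 324.7, 95.3]
ee_rot: [[-0.31, 0.951, 0.007], [0.951, 0.31, 0.005], [0.002, 0.008, -1.0]]
contact_force: [0.3, 0.5, 1.3]
gripper_width: 0.55
grasp_force: 61.7
```

```bash
python3 - <<'E'
from h import *
go((459.7,323.3,80),1.882)
c=cap('wrist'); d=c['range_z']; Rt=sense()['ee_rot']; o=sense()['tcp_pos']
# slide points in tool frame: between the pads
P=[]
for v in range(150,420,3):
    for u in range(230,410,3):
        if d[v,u]>0:
            X=Rt.T@(w(c,u,v)-o)
            if abs(X[1])<22 and 0<X[2]<25: P.append(X)
P=np.array(P); print(len(P),P.min(0),P.max(0),np.median(P,0))
A=np.c_[P[:,:2],np.ones(len(P))]; print(np.linalg.lstsq(A,P[:,2],rcond=None)[0])
E
```

```text
t 11.0667 tcp [462.17 324.68  95.3 ] psi 1.8861213075894316 F [0.34 0.54 1.27] w 0.549682149864193 q6 0.25300545190419205
shift mm [-0.58 -2.91 15.27] rows>= 0.3730543054731137 yaw deg 0.23613353094967401
2128 [-35.91 -21.98   0.25] [40.17 21.97 10.74] [7.38 0.28 6.63]
[0.   0.   6.65]
```

apply_moves(motion=[{"x":0,"y":0,"z":-0.02,"yaw":3.4,"jaw":0.5},{"x":0,"y":0,"z":-0.02,"yaw":3.4,"jaw":0.5},{"x":0,"y":0,"z":0,"yaw":0,"jaw":0.5}])

```text
time: 11.37
tcp_pos: [460.7, 323.8, 132.9]
ee_rot: [[-0.194, 0.981, 0.005], [0.981, 0.194, 0.003], [0.002, 0.005, -1.0]]
contact_force: [1.7, 0.4, 0.0]
gripper_width: 0.551
grasp_force: 61.7
```

```bash
python3 - <<'E'
from geo2 import *
E
cat >> h.py <<'E'
TH=.19707; T0=np.array([572.75,-133.08])
def W(x,y): return np.array([[np.cos(TH),-np.sin(TH)],[np.sin(TH),np.cos(TH)]])@np.array([x,y])+T0
E
python3 -c "
from h import *
go((*W(-2,-2),130),1.768)"
```

```text
t 11.3667 tcp [460.75 323.78 132.93] psi 1.7656176479075218 F [1.73 0.4  0.03] w 0.5505728329485643 q6 0.3734505736890611
shift mm [-471.91   19.43    2.07] rows>= 11.326477823330496 yaw deg -0.13649872021315942
```

apply_moves(motion=[{"x":-0.02,"y":0.001,"z":0,"yaw":0,"jaw":0.5},{"x":-0.033,"y":0.0014,"z":0,"yaw":0,"jaw":0.5},{"x":-0.033,"y":0.0014,"z":0,"yaw":0,"jaw":0.5},{"x":-0.033,"y":0.0014,"z":0,"yaw":0,"jaw":0.5},{"x":-0.033,"y":0.0014,"z":0,"yaw":0,"jaw":0.5},{"x":-0.033,"y":0.0014,"z":0,"yaw":0,"jaw":0.5},{"x":-0.033,"y":0.0014,"z":0,"yaw":0,"jaw":0.5},{"x":-0.033,"y":0.0014,"z":0,"yaw":0,"jaw":0.5},{"x":-0.033,"y":0.0014,"z":0,"yaw":0,"jaw":0.5},{"x":-0.033,"y":0.0014,"z":0,"yaw":0,"jaw":0.5}])

```text
time: 12.2
tcp_pos: [533.3, 12.7, 128.2]
ee_rot: [[-0.197, 0.98, -0.002], [0.98, 0.197, 0.0], [0.0, -0.002, -1.0]]
contact_force: [0.9, 0.2, -0.5]
gripper_width: 0.552
grasp_force: 61.7
```

apply_moves(motion=[{"x":-0.033,"y":0.0014,"z":0,"yaw":0,"jaw":0.5},{"x":-0.033,"y":0.0014,"z":0,"yaw":0,"jaw":0.5},{"x":-0.033,"y":0.0014,"z":0,"yaw":0,"jaw":0.5},{"x":-0.033,"y":0.0014,"z":0,"yaw":0,"jaw":0.5},{"x":-0.02,"y":0.0014,"z":0,"yaw":0,"jaw":0.5},{"x":0,"y":0,"z":0,"yaw":0,"jaw":0.5},{"x":0,"y":0,"z":0,"yaw":0,"jaw":0.5},{"x":0,"y":0,"z":0,"yaw":0,"jaw":0.5}])

```text
time: 12.87
tcp_pos: [569.7, -132.7, 128.4]
ee_rot: [[-0.196, 0.981, -0.002], [0.981, 0.196, 0.001], [0.002, -0.002, -1.0]]
contact_force: [0.1, 0.1, -0.4]
gripper_width: 0.548
grasp_force: 61.7
```

```bash
python3 -c "
from h import *
go((*W(-2,-2),60),1.768)"
```

```text
t 12.8667 tcp [ 569.68 -132.68  128.36] psi 1.7676233267873196 F [ 0.13  0.13 -0.43] w 0.5484766044754507 q6 -0.46878102296364743
shift mm [-3.11  1.07 68.35] rows>= 1.641037947061881 yaw deg -0.02158178534222187
```

apply_moves(motion=[{"x":-0.003,"y":0.001,"z":0.03,"yaw":0,"jaw":0.5},{"x":0,"y":0,"z":0.03,"yaw":0,"jaw":0.5},{"x":0,"y":0,"z":0.018,"yaw":0,"jaw":0.5},{"x":0,"y":0,"z":0.006,"yaw":0,"jaw":0.5},{"x":0,"y":0,"z":0,"yaw":0,"jaw":0.5},{"x":0,"y":0,"z":0,"yaw":0,"jaw":0.5}])

```text
time: 13.37
tcp_pos: [572.4, -135.2, 46.0]
ee_rot: [[-0.197, 0.98, -0.0], [0.98, 0.197, 0.0], [0.0, -0.0, -1.0]]
contact_force: [0.3, -0.2, -0.6]
gripper_width: 0.55
grasp_force: 61.7
```

```bash
python3 -c "
from h import *
go((*W(-2,-2),38),1.768)"
```

```text
t 13.3667 tcp [ 572.37 -135.19   46.  ] psi 1.7688741668281207 F [ 0.28 -0.15 -0.65] w 0.5503529943873914 q6 -0.47250500464633455
shift mm [-0.   -1.21  8.  ] rows>= 0.19412472700507963 yaw deg 0.05008606984165374
```

apply_moves(motion=[{"x":0,"y":0,"z":0.004,"yaw":0,"jaw":0.5},{"x":0,"y":0,"z":0.001,"yaw":0,"jaw":0.5},{"x":0,"y":0,"z":0,"yaw":0,"jaw":0.5}])

```text
time: 13.62
tcp_pos: [573.1, -136.2, 41.8]
ee_rot: [[-0.196, 0.981, 0.002], [0.981, 0.196, -0.0], [-0.001, 0.002, -1.0]]
contact_force: [0.2, 0.3, -0.3]
gripper_width: 0.548
grasp_force: 61.7
```

apply_moves(motion=[{"x":0,"y":0,"z":0.001,"yaw":0,"jaw":0.5},{"x":0,"y":0,"z":0,"yaw":0,"jaw":0.5}])

```text
time: 13.78
tcp_pos: [572.7, -136.3, 40.3]
ee_rot: [[-0.195, 0.981, 0.001], [0.981, 0.195, -0.0], [-0.0, 0.001, -1.0]]
contact_force: [0.4, 0.1, -0.8]
gripper_width: 0.551
grasp_force: 61.7
```

apply_moves(motion=[{"x":0,"y":0,"z":0.001,"yaw":0,"jaw":0.5},{"x":0,"y":0,"z":0,"yaw":0,"jaw":0.5}])

```text
time: 13.95
tcp_pos: [572.3, -136.2, 38.8]
ee_rot: [[-0.195, 0.981, 0.0], [0.981, 0.195, -0.0], [-0.0, 0.0, -1.0]]
contact_force: [-0.0, 0.8, 0.7]
gripper_width: 0.551
grasp_force: 61.7
```

apply_moves(motion=[{"x":0,"y":0,"z":0.0007,"yaw":0,"jaw":0.5},{"x":0,"y":0,"z":0,"yaw":0,"jaw":0.5}])

```text
time: 14.12
tcp_pos: [572.4, -136.2, 38.4]
ee_rot: [[-0.195, 0.981, -0.0], [0.981, 0.195, -0.0], [-0.0, -0.0, -1.0]]
contact_force: [-0.9, -0.2, 2.6]
gripper_width: 0.55
grasp_force: 62.2
```

apply_moves(motion=[{"x":0,"y":0,"z":0.0007,"yaw":0,"jaw":0.5},{"x":0,"y":0,"z":0,"yaw":0,"jaw":0.5}])

```text
time: 14.28
tcp_pos: [572.4, -136.2, 38.4]
ee_rot: [[-0.195, 0.981, -0.0], [0.981, 0.195, -0.0], [-0.0, -0.0, -1.0]]
contact_force: [-4.1, 0.0, 8.5]
gripper_width: 0.552
grasp_force: 63.0
```

apply_moves(motion=[{"x":0,"y":0,"z":-0.001,"yaw":0,"jaw":0.5},{"x":0,"y":0,"z":0,"yaw":0,"jaw":0.42},{"x":0,"y":0,"z":0,"yaw":0,"jaw":0.36},{"x":0,"y":0,"z":0,"yaw":0,"jaw":0.36},{"x":0,"y":0,"z":-0.01,"yaw":0,"jaw":0.36},{"x":0,"y":0,"z":-0.03,"yaw":0,"jaw":0.36},{"x":0,"y":0,"z":-0.03,"yaw":0,"jaw":0.36},{"x":0,"y":0,"z":-0.03,"yaw":0,"jaw":0.8},{"x":0,"y":0,"z":0,"yaw":0,"jaw":1},{"x":0,"y":0,"z":0,"yaw":0,"jaw":1}])

```text
time: 15.12
tcp_pos: [574.5, -136.7, 141.9]
ee_rot: [[-0.195, 0.981, 0.006], [0.981, 0.195, -0.002], [-0.003, 0.006, -1.0]]
contact_force: [0.0, 0.4, -0.3]
gripper_width: 0.218
grasp_force: 0.0
```

apply_moves(motion=[{"x":0,"y":-0.03,"z":0,"yaw":0,"jaw":1},{"x":0,"y":-0.025,"z":0,"yaw":0,"jaw":1},{"x":0,"y":0,"z":0,"yaw":0,"jaw":1},{"x":0,"y":0,"z":0,"yaw":0,"jaw":1}])

```text
time: 15.45
tcp_pos: [516.2, -146.5, 136.8]
ee_rot: [[-0.194, 0.981, -0.003], [0.981, 0.194, 0.001], [0.002, -0.003, -1.0]]
contact_force: [-0.2, 0.4, 0.3]
gripper_width: -0.003
grasp_force: 0.0
```

```bash
cat > meas.py <<'E'
from h import *
def slide():
    c=cap('wrist'); d=c['range_z']; vs,us=np.mgrid[0:480,0:640]
    q=np.stack([(us-c['cx'])/c['fx']*d,(vs-c['cy'])/c['fy']*d,d],-1).reshape(-1,3)
    Xw=(q-c['t'])@c['R']; Rm=np.array([[np.cos(TH),-np.sin(TH)],[np.sin(TH),np.cos(TH)]])
    S=(Xw[:,:2]-T0)@Rm; z=Xw[:,2]
    st=z[(abs(z-24)<3)&(abs(S[:,1])<70)&(S[:,0]>-90)&(S[:,0]<40)]; z0=np.median(st)
    m=(d.ravel()>0)&(z>z0+3.5)&(z<z0+7.5)&(S[:,0]>-45)&(S[:,0]<48)&(abs(S[:,1])<55)
    k=cv2.morphologyEx(m.reshape(480,640).astype(np.uint8),cv2.MORPH_OPEN,np.ones((7,7)))
    n,l,stt,_=cv2.connectedComponentsWithStats(k); i=1+stt[1:,4].argmax()
    P=S[(l==i).ravel()].astype(np.float32); print('z0',z0,'rect',cv2.minAreaRect(P),'min',P.min(0),'max',P.max(0))
    f=(z>z0+7.3)&(z<z0+9.5)&(abs(S[:,1])<40)&(S[:,0]>40)&(S[:,0]<58)&(d.ravel()>0); print('bar xmin',np.percentile(S[f][:,0],3) if f.sum() else None)
    b=(z>50)&(z<65)&(d.ravel()>0)&(abs(S[:,0]+82)<25)&(abs(S[:,1]-50)<25); print('post',np.median(S[b],0) if b.sum() else None,b.sum())
    cv2.imwrite('pics/w5.png',c['img'][:,:,::-1])
slide(); go((*W(-45,0),140),1.768)
E
python3 meas.py
```

```text
z0 23.925479777218406 rect ((0.1338520050048828, -1.0977020263671875), (75.75518798828125, 49.93605041503906), 89.51528930664062) min [-25.1  -38.86] max [25.07 36.95]
bar xmin 48.84871041450524
post [-81.23  52.59] 419
t 15.5 tcp [ 517.51 -146.66  137.37] psi 1.7667553465646366 F [-0.33 -0.45 -0.57] w -0.0008493501067146783 q6 -0.5186640561515323
shift mm [ 2.52 11.82 -2.65] rows>= 0.2966740080548837 yaw deg -0.07131338880278162
```

```bash
python3 -c "
from h import *
go((*W(-52,-0.5),41),1.768)"
```

```text
t 15.5 tcp [ 517.51 -146.66  137.37] psi 1.7667553465646366 F [-0.33 -0.45 -0.57] w -0.0008493501067146783 q6 -0.5186640561515323
shift mm [ 1.92  4.94 96.36] rows>= 2.3143327673543195 yaw deg -0.07131338880278162
```

apply_moves(motion=[{"x":0.002,"y":0.004,"z":0.025,"yaw":0,"jaw":1},{"x":0,"y":0,"z":0.025,"yaw":0,"jaw":1},{"x":0,"y":0,"z":0.025,"yaw":0,"jaw":1},{"x":0,"y":0,"z":0.012,"yaw":0,"jaw":1},{"x":0,"y":0,"z":0.003,"yaw":0,"jaw":1},{"x":0,"y":0,"z":0,"yaw":0,"jaw":1},{"x":0,"y":0,"z":0,"yaw":0,"jaw":1}])

```text
time: 16.08
tcp_pos: [523.0, -144.3, 49.1]
ee_rot: [[-0.196, 0.981, 0.001], [0.981, 0.196, -0.0], [-0.001, 0.001, -1.0]]
contact_force: [-0.6, 0.1, 1.1]
gripper_width: 0.005
grasp_force: 0.0
```

```bash
python3 -c "
from h import *
go((*W(-45,-0.5),40.5),1.768)"
```

```text
t 16.0833 tcp [ 523.   -144.31   49.12] psi 1.7675709956029007 F [-0.6   0.15  1.11] w 0.00463249175628301 q6 -0.5119690430648905
shift mm [0.77 5.97 8.63] rows>= 0.2523441312849734 yaw deg -0.024580141346335252
```

apply_moves(motion=[{"x":0.0005,"y":-0.001,"z":0.005,"yaw":0,"jaw":1},{"x":0,"y":0,"z":0.003,"yaw":0,"jaw":1},{"x":0,"y":0,"z":0,"yaw":0,"jaw":1},{"x":0,"y":0,"z":0,"yaw":0,"jaw":1}])

```text
time: 16.42
tcp_pos: [520.9, -143.9, 40.7]
ee_rot: [[-0.195, 0.981, 0.001], [0.981, 0.195, -0.0], [-0.0, 0.0, -1.0]]
contact_force: [0.0, -0.1, 0.4]
gripper_width: -0.004
grasp_force: 0.0
```

```bash
python3 -c "
from h import *
go((*W(-45,-0.5),40.5),1.768)
c=cap('wrist'); cv2.imwrite('pics/w6.png',c['img'][180:480,170:470,::-1])"
```

```text
t 16.4167 tcp [ 520.94 -143.87   40.73] psi 1.7674084399619703 F [ 0.   -0.06  0.39] w -0.0036664425224694286 q6 -0.5121532931383945
shift mm [-0.06  7.92  0.24] rows>= 0.19012213093879313 yaw deg -0.0338938935077024
```

View pics/w6.png

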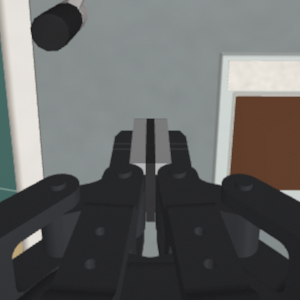

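Picture: the closed fingertips stand at (150,140), just in front of the slide's front edge at x≈220 in the crop, and clear of the post at (55,28). I push gently.

apply_moves(motion=[{"x":0,"y":0.006,"z":0,"yaw":0,"jaw":1},{"x":0,"y":0.006,"z":0,"yaw":0,"jaw":1},{"x":0,"y":0.003,"z":0,"yaw":0,"jaw":1},{"x":0,"y":0.003,"z":0,"yaw":0,"jaw":1},{"x":0,"y":0.003,"z":0,"yaw":0,"jaw":1},{"x":0,"y":0.003,"z":0,"yaw":0,"jaw":1},{"x":0,"y":0.003,"z":0,"yaw":0,"jaw":1},{"x":0,"y":0.003,"z":0,"yaw":0,"jaw":1},{"x":0,"y":0,"z":0,"yaw":0,"jaw":1}])

```text
time: 17.22
tcp_pos: [551.0, -137.9, 40.5]
ee_rot: [[-0.196, 0.981, 0.001], [0.981, 0.196, -0.0], [-0.0, 0.001, -1.0]]
contact_force: [0.2, -0.8, 0.8]
gripper_width: 0.003
grasp_force: 0.0
```

apply_moves(motion=[{"x":0,"y":0.002,"z":0,"yaw":0,"jaw":1},{"x":0,"y":0.002,"z":0,"yaw":0,"jaw":1},{"x":0,"y":0.002,"z":0,"yaw":0,"jaw":1},{"x":0,"y":0,"z":0,"yaw":0,"jaw":1},{"x":0,"y":0,"z":0,"yaw":0,"jaw":1}])

```text
time: 17.63
tcp_pos: [556.2, -136.7, 40.4]
ee_rot: [[-0.195, 0.981, 0.0], [0.981, 0.195, 0.0], [0.0, 0.0, -1.0]]
contact_force: [0.1, 0.2, -0.4]
gripper_width: -0.0
grasp_force: 0.0
```

```bash
python3 meas.py
```

```text
z0 23.939197706829436 rect ((15.985191345214844, 7.673240661621094), (59.73331832885742, 50.18714141845703), 89.8668441772461) min [ -9.09 -22.25] max [41.09 37.53]
bar xmin 48.906841068712886
post [-79.55  52.73] 1822
t 17.6833 tcp [ 556.14 -136.74   40.38] psi 1.7674733653826322 F [ 0.12 -0.44  0.97] w 0.0011178122672119632 q6 -0.48127915875489413
shift mm [  0.33 -28.   -99.62] rows>= 2.4814913546279156 yaw deg -0.03017394092066159
```

apply_moves(motion=[{"x":0,"y":0.002,"z":0,"yaw":0,"jaw":1},{"x":0,"y":0.002,"z":0,"yaw":0,"jaw":1},{"x":0,"y":0.002,"z":0,"yaw":0,"jaw":1},{"x":0,"y":0,"z":0,"yaw":0,"jaw":1},{"x":0,"y":0,"z":0,"yaw":0,"jaw":1}])

```text
time: 18.1
tcp_pos: [562.2, -135.6, 40.4]
ee_rot: [[-0.195, 0.981, 0.0], [0.981, 0.195, -0.0], [-0.0, 0.0, -1.0]]
contact_force: [0.3, 0.1, -0.7]
gripper_width: 0.003
grasp_force: 0.0
```

apply_moves(motion=[{"x":0,"y":0.001,"z":0,"yaw":0,"jaw":1},{"x":0,"y":0,"z":0,"yaw":0,"jaw":1}])

```text
time: 18.27
tcp_pos: [563.1, -135.4, 40.4]
ee_rot: [[-0.195, 0.981, 0.0], [0.981, 0.195, -0.0], [-0.0, 0.0, -1.0]]
contact_force: [-0.2, -0.3, 0.7]
gripper_width: 0.001
grasp_force: 0.0
```

apply_moves(motion=[{"x":0,"y":0.0005,"z":0,"yaw":0,"jaw":1},{"x":0,"y":0,"z":0,"yaw":0,"jaw":1}])

```text
time: 18.43
tcp_pos: [563.5, -135.3, 40.4]
ee_rot: [[-0.195, 0.981, -0.0], [0.981, 0.195, 0.0], [0.0, -0.0, -1.0]]
contact_force: [-0.2, 0.6, -0.4]
gripper_width: 0.0
grasp_force: 0.0
```

apply_moves(motion=[{"x":0,"y":0.0005,"z":0,"yaw":0,"jaw":1},{"x":0,"y":0,"z":0,"yaw":0,"jaw":1}])

```text
time: 18.6
tcp_pos: [564.0, -135.2, 40.4]
ee_rot: [[-0.195, 0.981, -0.0], [0.981, 0.195, 0.0], [0.0, -0.0, -1.0]]
contact_force: [0.1, -0.5, -1.5]
gripper_width: 0.002
grasp_force: 0.0
```

apply_moves(motion=[{"x":0,"y":0.0005,"z":0,"yaw":0,"jaw":1},{"x":0,"y":0,"z":0,"yaw":0,"jaw":1}])

```text
time: 18.77
tcp_pos: [564.1, -135.0, 40.3]
ee_rot: [[-0.195, 0.981, -0.001], [0.981, 0.195, 0.0], [0.0, -0.001, -1.0]]
contact_force: [-0.8, 0.1, 1.3]
gripper_width: 0.002
grasp_force: 0.6
```

apply_moves(motion=[{"x":0,"y":0.0005,"z":0,"yaw":0,"jaw":1},{"x":0,"y":0,"z":0,"yaw":0,"jaw":1}])

```text
time: 18.93
tcp_pos: [564.3, -134.9, 40.2]
ee_rot: [[-0.195, 0.981, -0.002], [0.981, 0.195, 0.0], [0.001, -0.001, -1.0]]
contact_force: [-2.4, -0.1, 2.2]
gripper_width: -0.001
grasp_force: 1.3
```

apply_moves(motion=[{"x":0,"y":0.0004,"z":0,"yaw":0,"jaw":1},{"x":0,"y":0,"z":0,"yaw":0,"jaw":1}])

```text
time: 19.1
tcp_pos: [564.4, -134.8, 40.1]
ee_rot: [[-0.195, 0.981, -0.002], [0.981, 0.195, 0.0], [0.001, -0.002, -1.0]]
contact_force: [-4.5, 0.5, 2.1]
gripper_width: 0.0
grasp_force: 2.2
```

apply_moves(motion=[{"x":0,"y":0.0002,"z":0,"yaw":0,"jaw":1},{"x":0,"y":0,"z":0,"yaw":0,"jaw":1},{"x":0,"y":0,"z":0,"yaw":0,"jaw":1},{"x":0,"y":0,"z":0,"yaw":0,"jaw":1}])

```text
time: 19.43
tcp_pos: [564.4, -134.8, 40.1]
ee_rot: [[-0.195, 0.981, -0.002], [0.981, 0.195, 0.0], [0.001, -0.002, -1.0]]
contact_force: [-6.2, 0.1, 2.9]
gripper_width: -0.002
grasp_force: 2.7
```

apply_moves(motion=[{"x":0,"y":-0.002,"z":0,"yaw":0,"jaw":1},{"x":0,"y":-0.003,"z":0,"yaw":0,"jaw":1},{"x":0,"y":-0.015,"z":0,"yaw":0,"jaw":1},{"x":0,"y":-0.01,"z":-0.02,"yaw":0,"jaw":1},{"x":0,"y":0,"z":-0.035,"yaw":0,"jaw":1},{"x":0,"y":-0.02,"z":-0.035,"yaw":0,"jaw":1},{"x":0,"y":-0.02,"z":-0.01,"yaw":0,"jaw":0.65},{"x":0,"y":0,"z":0,"yaw":0,"jaw":0.65},{"x":0,"y":0,"z":0,"yaw":0,"jaw":0.65}])

```text
time: 20.18
tcp_pos: [497.7, -149.0, 141.6]
ee_rot: [[-0.194, 0.981, 0.004], [0.981, 0.194, -0.001], [-0.002, 0.004, -1.0]]
contact_force: [-0.2, 1.1, -0.7]
gripper_width: 0.35
grasp_force: 0.0
```

```bash
python3 meas.py; python3 -c "
from h import *
go((*W(-81.5,51.5),100),1.928-1.4)"
```

```text
z0 23.92282408085923 rect ((23.21491050720215, -0.9238624572753906), (76.22801971435547, 49.46503448486328), 89.72374725341797) min [ -1.66 -39.1 ] max [47.94 37.26]
bar xmin 48.44918871024545
post [-81.66  52.53] 385
t 20.2333 tcp [ 497.45 -148.67  140.42] psi 1.766771526485725 F [-0.72  0.04  0.15] w 0.3517931870376038 q6 -0.5348644833430934
shift mm [ 0.58 31.9   0.48] rows>= 0.7651480100499504 yaw deg -0.07038634761156926
t 20.2333 tcp [ 497.45 -148.67  140.42] psi 1.766771526485725 F [-0.72  0.04  0.15] w 0.3517931870376038 q6 -0.5348644833430934
shift mm [52.07 -4.74 40.37] rows>= 1.5841175464216457 yaw deg 70.97638024861052
```

apply_moves(motion=[{"x":0,"y":0,"z":0,"yaw":7.1,"jaw":0.65},{"x":0,"y":0,"z":0,"yaw":7.1,"jaw":0.65},{"x":0,"y":0,"z":0,"yaw":7.1,"jaw":0.65},{"x":0,"y":0,"z":0,"yaw":7.1,"jaw":0.65},{"x":0,"y":0,"z":0,"yaw":7.1,"jaw":0.65},{"x":0,"y":0,"z":0,"yaw":7.1,"jaw":0.65},{"x":0,"y":0,"z":0,"yaw":7.1,"jaw":0.65},{"x":0,"y":0,"z":0,"yaw":7.1,"jaw":0.65},{"x":0,"y":0,"z":0,"yaw":7.1,"jaw":0.65},{"x":0,"y":0,"z":0,"yaw":7.1,"jaw":0.65}])

```text
time: 21.07
tcp_pos: [497.0, -148.0, 138.2]
ee_rot: [[0.867, 0.499, -0.002], [0.499, -0.867, 0.001], [-0.001, -0.002, -1.0]]
contact_force: [0.1, 0.3, -0.1]
gripper_width: 0.35
grasp_force: 0.0
```

```bash
python3 -c "
from h import *
go((*W(-82,51.3),75),1.928-1.4)"
```

```text
t 21.0667 tcp [ 496.96 -148.01  138.22] psi 0.5224633360297877 F [ 0.09  0.32 -0.14] w 0.35011388797587917 q6 0.7104264957704327
shift mm [ 11.92 -49.8   63.31] rows>= 1.9526591830287308 yaw deg -0.31722747807531393
```

apply_moves(motion=[{"x":0.006,"y":-0.025,"z":0,"yaw":0,"jaw":0.65},{"x":0.006,"y":-0.025,"z":0,"yaw":0,"jaw":0.65},{"x":0,"y":0,"z":0.03,"yaw":0,"jaw":0.65},{"x":0,"y":0,"z":0.025,"yaw":0,"jaw":0.65},{"x":0,"y":0,"z":0,"yaw":0,"jaw":0.65},{"x":0,"y":0,"z":0,"yaw":0,"jaw":0.65},{"x":0,"y":0,"z":0,"yaw":0,"jaw":0.65}])

```text
time: 21.65
tcp_pos: [482.6, -99.3, 85.2]
ee_rot: [[0.864, 0.504, -0.001], [0.504, -0.864, 0.0], [-0.0, -0.001, -1.0]]
contact_force: [-0.7, -1.0, 0.3]
gripper_width: 0.349
grasp_force: 0.0
```

```bash
python3 -c "
from h import *
go((*W(-82,51.3),54),1.928-1.4)
c=cap('wrist'); d=c['range_z']; R=sense()['ee_rot'];o=sense()['tcp_pos']
P=[]
for v in range(100,480,2):
  for u in range(250,400,2):
    if d[v,u]>0:
      X=w(c,u,v)
      if 52<X[2]<64: 
        Y=R.T@(X-o)
        if abs(Y[1])<13.5 and abs(Y[0])<25: P.append(Y)
P=np.array(P); print(len(P),P.min(0),P.max(0),np.median(P,0))"
```

```text
t 21.65 tcp [482.58 -99.32  85.22] psi 0.5282913211173841 F [-0.75 -0.95  0.31] w 0.34948440638916534 q6 0.7887905479622673
shift mm [ 0.01 -0.55 31.22] rows>= 0.74888358956486 yaw deg 0.01669147050914176
161 [-5.09 -7.19 25.72] [ 6.17  3.88 33.95] [ 1.52 -1.6  26.49]
```

apply_moves(motion=[{"x":0.0005,"y":-0.0015,"z":0.012,"yaw":0,"jaw":0.65},{"x":0,"y":0,"z":0.012,"yaw":0,"jaw":0.65},{"x":0,"y":0,"z":0.006,"yaw":0,"jaw":0.65},{"x":0,"y":0,"z":0,"yaw":0,"jaw":0.65},{"x":0,"y":0,"z":0,"yaw":0,"jaw":0.82},{"x":0,"y":0,"z":0,"yaw":0,"jaw":0.84},{"x":0,"y":0,"z":0,"yaw":0,"jaw":0.84}])

```text
time: 22.28
tcp_pos: [482.6, -98.1, 56.4]
ee_rot: [[0.864, 0.504, 0.002], [0.504, -0.864, -0.0], [0.001, 0.001, -1.0]]
contact_force: [0.6, 0.1, -0.2]
gripper_width: 0.16
grasp_force: 0.0
```

```bash
python3 post.py
```

```text
rad 74.22986632909821 q tool 1.4150111689741658 F [ 0.57  0.06 -0.21] z 56.356018874624475
psi q 1.3999498269319848
```

apply_moves(motion=[{"x":0.0002,"y":0.0052,"z":0,"yaw":-4,"jaw":0.84},{"x":0.0002,"y":0.0052,"z":0,"yaw":-4,"jaw":0.84},{"x":0.0002,"y":0.0052,"z":0,"yaw":-4,"jaw":0.84},{"x":0.0002,"y":0.0052,"z":0,"yaw":-4,"jaw":0.84},{"x":0.0002,"y":0.0052,"z":0,"yaw":-4,"jaw":0.84},{"x":0.0002,"y":0.0052,"z":0,"yaw":-4,"jaw":0.84},{"x":0.0002,"y":0.0052,"z":0,"yaw":-4,"jaw":0.84}])

```text
time: 22.87
tcp_pos: [506.6, -123.6, 55.8]
ee_rot: [[0.523, 0.852, -0.001], [0.852, -0.523, 0.0], [-0.0, -0.001, -1.0]]
contact_force: [-1.5, 0.3, 0.6]
gripper_width: 0.159
grasp_force: 0.8
```

```bash
python3 post.py
```

```text
rad 74.09529155898194 q tool 0.9381078424661005 F [-1.46  0.26  0.64] z 55.752453433244035
psi q 0.9076065367050838
```

apply_moves(motion=[{"x":0.0001,"y":0.0042,"z":0,"yaw":-3,"jaw":0.84},{"x":0.0001,"y":0.0042,"z":0,"yaw":-3,"jaw":0.84},{"x":0.0001,"y":0.0042,"z":0,"yaw":-3,"jaw":0.84},{"x":0.0001,"y":0.0042,"z":0,"yaw":-3,"jaw":0.84},{"x":0.0001,"y":0.0042,"z":0,"yaw":-3,"jaw":0.84},{"x":0.0001,"y":0.0042,"z":0,"yaw":-3,"jaw":0.84},{"x":0.0001,"y":0.0042,"z":0,"yaw":-3,"jaw":0.84},{"x":0.0001,"y":0.0042,"z":0,"yaw":-3,"jaw":0.84}])

```text
time: 23.53
tcp_pos: [539.9, -135.1, 56.3]
ee_rot: [[0.132, 0.991, 0.003], [0.991, -0.132, -0.0], [0.0, 0.003, -1.0]]
contact_force: [1.3, 0.8, -0.7]
gripper_width: 0.156
grasp_force: 1.0
```

```bash
python3 post.py
```

```text
rad 73.78055702384279 q tool 0.45764590645365744 F [ 1.33  0.8  -0.67] z 56.32082929167172
psi q 0.48990783075373523
```

apply_moves(motion=[{"x":0,"y":0.0026,"z":0,"yaw":-2.2,"jaw":0.84},{"x":0,"y":0.0026,"z":0,"yaw":-2.2,"jaw":0.84},{"x":0,"y":0.0026,"z":0,"yaw":-2.2,"jaw":0.84},{"x":0,"y":0.0026,"z":0,"yaw":-2.2,"jaw":0.84},{"x":0,"y":0.0026,"z":0,"yaw":-2.2,"jaw":0.84},{"x":0,"y":0.0026,"z":0,"yaw":-2.2,"jaw":0.84},{"x":0,"y":0.0015,"z":0,"yaw":-1.5,"jaw":0.84},{"x":0,"y":0,"z":0,"yaw":0,"jaw":0.84}])

```text
time: 24.2
tcp_pos: [557.4, -135.2, 56.5]
ee_rot: [[-0.122, 0.993, 0.004], [0.993, 0.122, -0.0], [-0.0, 0.004, -1.0]]
contact_force: [3.1, 2.0, -0.0]
gripper_width: 0.159
grasp_force: 1.5
```

```bash
python3 post.py
```

```text
rad 74.17707210058659 q tool 0.22063699692081673 F [ 3.09  2.02 -0.04] z 56.46829363092343
psi q 0.23513527982719817
```

apply_moves(motion=[{"x":0,"y":0.0013,"z":0,"yaw":-1,"jaw":0.84},{"x":0,"y":0.0013,"z":0,"yaw":-1,"jaw":0.84},{"x":0,"y":0.0013,"z":0,"yaw":-1,"jaw":0.84},{"x":0,"y":0.0013,"z":0,"yaw":-1,"jaw":0.84},{"x":0,"y":0,"z":0,"yaw":0,"jaw":0.84},{"x":0,"y":0,"z":0,"yaw":0,"jaw":0.84}])

```text
time: 24.7
tcp_pos: [561.2, -134.9, 55.8]
ee_rot: [[-0.19, 0.982, 0.001], [0.982, 0.19, -0.001], [-0.001, 0.001, -1.0]]
contact_force: [2.6, 0.7, 2.8]
gripper_width: 0.159
grasp_force: 1.6
```

apply_moves(motion=[{"x":0,"y":0.0007,"z":0,"yaw":-0.5,"jaw":0.84},{"x":0,"y":0.0007,"z":0,"yaw":-0.5,"jaw":0.84},{"x":0,"y":0,"z":0,"yaw":0,"jaw":0.84}])

```text
time: 24.95
tcp_pos: [562.3, -134.6, 55.6]
ee_rot: [[-0.208, 0.978, 0.001], [0.978, 0.208, -0.0], [-0.001, 0.001, -1.0]]
contact_force: [2.6, 0.4, 1.4]
gripper_width: 0.158
grasp_force: 1.6
```

apply_moves(motion=[{"x":0,"y":0.0007,"z":0,"yaw":-0.5,"jaw":0.84},{"x":0,"y":0.0007,"z":0,"yaw":-0.5,"jaw":0.84},{"x":0,"y":0,"z":0,"yaw":0,"jaw":0.84}])

```text
time: 25.2
tcp_pos: [563.6, -134.2, 55.4]
ee_rot: [[-0.225, 0.974, 0.0], [0.974, 0.225, -0.0], [-0.0, 0.0, -1.0]]
contact_force: [3.1, -0.1, 2.2]
gripper_width: 0.16
grasp_force: 1.7
```

```bash
python3 post.py
```

```text
rad 74.28209500994218 q tool 0.13564593156492458 F [ 3.1  -0.15  2.17] z 55.44086825540827
psi q 0.1302921517818374
```

apply_moves(motion=[{"x":0,"y":0.0007,"z":0,"yaw":-0.5,"jaw":0.84},{"x":0,"y":0.0007,"z":0,"yaw":-0.5,"jaw":0.84},{"x":0,"y":0,"z":0,"yaw":0,"jaw":0.84}])

```text
time: 25.45
tcp_pos: [563.8, -133.5, 54.8]
ee_rot: [[-0.242, 0.97, -0.002], [0.97, 0.242, 0.001], [0.001, -0.002, -1.0]]
contact_force: [1.6, -0.1, 0.7]
gripper_width: 0.161
grasp_force: 0.8
```

apply_moves(motion=[{"x":0,"y":0.0007,"z":0,"yaw":-0.5,"jaw":0.84},{"x":0,"y":0.0007,"z":0,"yaw":-0.5,"jaw":0.84},{"x":0,"y":0,"z":0,"yaw":0,"jaw":0.84}])

```text
time: 25.7
tcp_pos: [564.9, -133.0, 54.6]
ee_rot: [[-0.259, 0.966, -0.002], [0.966, 0.259, 0.001], [0.001, -0.002, -1.0]]
contact_force: [0.3, -0.3, -0.3]
gripper_width: 0.164
grasp_force: 0.0
```

apply_moves(motion=[{"x":0,"y":0.0007,"z":0,"yaw":-0.5,"jaw":0.84},{"x":0,"y":0,"z":0,"yaw":0,"jaw":0.84},{"x":0,"y":0,"z":0,"yaw":0,"jaw":0.84}])

```text
time: 25.95
tcp_pos: [565.6, -132.9, 54.7]
ee_rot: [[-0.267, 0.964, -0.002], [0.964, 0.267, 0.001], [0.001, -0.002, -1.0]]
contact_force: [-2.3, -0.2, -0.8]
gripper_width: 0.162
grasp_force: 0.9
```

```bash
python3 post.py
```

```text
rad 73.57614116837851 q tool 0.10497666981924261 F [-2.31 -0.23 -0.77] z 54.72255075091548
psi q 0.0872213996115987
```

apply_moves(motion=[{"x":0,"y":-0.0007,"z":0,"yaw":0,"jaw":0.84},{"x":0,"y":0,"z":0,"yaw":0,"jaw":0.75},{"x":0,"y":0,"z":0,"yaw":0,"jaw":0.65},{"x":0,"y":0,"z":0,"yaw":0,"jaw":0.65},{"x":0,"y":0,"z":-0.01,"yaw":0,"jaw":0.65},{"x":0,"y":0,"z":-0.02,"yaw":0,"jaw":0.65},{"x":0,"y":0,"z":-0.035,"yaw":0,"jaw":0.65},{"x":0,"y":-0.02,"z":-0.035,"yaw":0,"jaw":0.65},{"x":0,"y":-0.03,"z":0,"yaw":0,"jaw":0.65},{"x":0,"y":0,"z":0,"yaw":0,"jaw":0.65}])

```text
time: 26.78
tcp_pos: [516.2, -147.8, 158.7]
ee_rot: [[-0.266, 0.964, 0.002], [0.964, 0.266, -0.002], [-0.003, 0.002, -1.0]]
contact_force: [-1.6, 0.1, -0.9]
gripper_width: 0.352
grasp_force: 0.0
```

```bash
sed -i 's/abs(S\[:,0\]+82)<25)&(abs(S\[:,1\]-50)<25)/abs(S[:,0]+5)<15)\&(abs(S[:,1])<15)/' meas.py; python3 meas.py
```

```text
z0 23.913644963894637 rect ((23.2407169342041, -1.021087646484375), (75.95695495605469, 49.48280715942383), 89.93025207519531) min [ -1.53 -39.01] max [48.   36.94]
bar xmin 48.30857617799376
post [-7.74  2.03] 343
t 26.8333 tcp [ 516.95 -147.22  157.4 ] psi 1.839487818875036 F [ 0.45 -0.39 -0.27] w 0.349328130590349 q6 -0.5922107076150399
shift mm [ 2.06 12.63 17.42] rows>= 0.5182969361495724 yaw deg 4.095950308135232
```

```bash
python3 -c "
from station import robot
print(robot.sign_off())"
```

```text
the job is handed in; nothing more can be done
None
```

The wide swatch slide is home against the fence, about 1 mm off centre and square to within 0.1°, clipped by the arm under its own spring with the gripper clear. The job was handed in after about 27 s of robot time, and the sign-off returned no verdict.

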